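Shear the top steel plate off its magazine onto the landing stage

ROBOT

A 6-joint arm with a two-finger parallel gripper is mounted at the origin on the work surface; the furniture and walls round the work are solid. World frame = base frame: x ahead of the robot, y to its left, z up, the work surface at z = 0. Lengths are in m, angles in rad, forces in N, time in s.
With the tool pointing down it reaches from about 0.375 to 0.975 m from the base axis. Payload 3.8 kg.
Tool frame: the origin (TCP) lies at the very end of the fingers, on their centre line; the grasp point (between the pads) lies 19 mm behind it (bot.tcp_to_grasp is the z of the grasp point in the tool frame, in m); z points along the fingers, y is the direction in which the jaws open and shut (so a half turn about z gives the same grasp; the last joint's range is limited). The gripper opens to 85 mm and grips with 20 to 120 N. Pads are 22 mm wide; open, the fingers measure 114 mm over their backs; the gripper's body (76 mm by 85 mm) begins 54 mm behind the grasp point. The pads swing forward as they close: fully open they stand 13 mm farther back than shut.
Start: joints at [1.119, 0.264, 1.604, -0, 1.274, -0.037], TCP at [0.272, 0.618, 0.231] pointing down, gripper open.
Joint ranges: [-2.63, 2.63], [-0.94, 2.18], [0.31, 2.57], [-1.31, 4.45], [0, 2.66], [-2.55, 2.55]. Speed limits (rad/s): [2.57, 2.57, 3.14, 3.14, 3.14, 3.14].

INTERFACE

Orientations are given as a rotation vector (axis times angle).
In Python, from workcell import status, vision, job, bot gives the robot as it stands.
- The arm moves only by the tool apply_moves, never from a script. Its argument "deltas" is a list of rows, each a list of 7 numbers: the shift along the tool's x, y, z in m, then the turn, a rotation vector about the tool's x, y, z in rad, then the closure, from 0 (fully open) to 1 (shut). In form: [[x, y, z, rx, ry, rz, jaw], ...]. A call has 1 to 8 rows; each row is the pose to reach, as a shift and turn from the pose commanded when the call began, along the tool's axes at that moment; what a row does not reach only later rows make up. A row lasts 1/12 s, in which the tool goes at most 41.7 mm and 7.16 degrees, less where a joint would pass 70% of its speed; a pose out of reach is approached as far as the arm can. A call with a gripper value outside its range is refused whole. The fingers move at their own pace and stop on an object; "squeeze" is the grip in N (left out, the last holds). Time passes only in rows, so rows that repeat a pose let the fingers close. It gives the time, the measured TCP pose, the force and the opening at its end, in the units of the state.
- status.read_state(): the state, without advancing time (a new reading comes with each control period).
- vision.read_camera(name): name is "side" or "top" or "wrist"; returns the picture (420x560x3 uint8, red, green, blue); there is no depth.
- vision.get_calibration(name): a dict with "fov_y" (degrees; the focal length in pixels is half the picture's height over the tangent of half this angle, whatever the lens; pixels are square), "cx", "cy" (the principal point, pixels), "k1" (the pictures are not rectified: a ray, as slopes to the right and down, at radius r is drawn at 1 + k1 r^2 times it, then the intrinsics apply), "R" (3x3) and "t" (3): a world point X has camera coordinates R X + t; the wrist camera has in their place "tool_from_camera" (4x4, takes a point from camera to tool coordinates, whose origin is the TCP and whose axes are the flange's). Camera axes: x right, y down, z forward; pixel columns grow to the right and rows downward; lengths in m; the calibration is good to about 2 mm. A picture is of the moment at which its call begins: read the wrist's pose just before it. get_calibration takes no time and is no camera call.
- job.finish_job(): hands the job in, once; it reports no verdict.
The state is a dict: "time": time; "q": joint angles; "joint_vel": joint speeds; "joint_torque": joint torques, N m; "tool_pos": TCP position; "tcp_rot": TCP orientation; "wrist_force": force on the tool from outside, world axes, zero at the start; "torque": the same for the moment, N m; "width": opening from 0.0 (shut) to 1.0 (fully open).
Only numpy, scipy, OpenCV 4.12 (cv2) and the standard library are available. Lean on these libraries where they do the work, as an engineer would, in place of code of your own. Each camera call takes 0.05 s, during which the arm holds its last target. There are 200 camera calls.

TASK

Take the top steel plate off the stack in the magazine by pressing lightly on its face from above, with no more than 18 N, and dragging it sideways over the magazine's open side, down the small step onto the landing stage, until its leading edge stands flush against the stop bar there. The ground plate must keep lying on its supports all the way (never squeezed harder, lifted or tipped up; it may lean a little while it crosses the step) and must end at rest on the stage, squarely against the bar and released; leave the three plates below in place and the things around alone.

Things in the scene. Friction and masses are not known exactly. Their poses are not given: they have to be found in the camera images.
- magazine: aluminium magazine, fixed on a 140 mm high grey riser, 125 x 125 x 46 mm, with four plates. Origin: under the stack, on the riser; +y points out of its open side, to the stage. 10 mm walls on three sides (inner faces 41.5 mm from the centre) end 46 mm up, 2 mm below the stack's top face, so the top plate can be neither gripped nor pushed by its edges. Two 33 mm posts at the open side hold the lower plates.
- stage: landing stage, fixed on the riser before the open side, same axes: dark steel table 110 x 96 mm on a grey foot. Origin: bottom of the foot, under the middle of the table edge next to the magazine (52 to 58 mm from the magazine's centre, up to 3 mm to one side). Stop bar, 7 mm high, 100 mm along x, near face at y = 84 mm. The table is clamped 2 to 7 mm below the top plate's underside; its height is not reported.
- top_plate: top plate of the stack: ground, steel-faced, 80 x 80 x 10 mm, 0.28 to 0.42 kg, sides along the magazine's. Origin: centre of its underside, at first 38 mm above the riser's top (top face 48 mm above it, 188 mm above the bench). It slides on its like with friction 0.14 to 0.21; fingertips hold better: a steady press of 7 to 10 N drags it, under 5 N they slip. Never over 18 N on it, touching down included.
- plate_a: lowest plate of the stack, 80 x 80 x 10 mm like the top plate; origin: centre of its underside; stays in the magazine
- plate_b: second plate from below, same size; origin: centre of its underside; stays in the magazine
- plate_c: third plate from below, right under the top plate, same size; origin: centre of its underside; stays in the magazine
- cork_lid_dish: bystander: round brown-speckled glass dish, 68 mm across, 40 mm high, standing on the bench; origin: centre of its underside
- calliper_tool: bystander: steel slide calliper, 180 mm long, lying flat on the dark grid mat; origin: centre of its underside
- knob_screw: bystander: black star knob with an upright threaded stud, 48 mm across, 50 mm high; origin: centre of its underside

How it is judged:
By the outcome, as a careful person would: the job done as asked, in the order asked, and still so for the second after the job is handed in, with the robot touching nothing.
It also fails if it takes over 64 s, if anything falls off the work surface, if the arm or the gripper's body presses on something with over 40 N, if the wrist force passes 120 N, or if a joint passes its speed limit or range.

## Working session

There is one attempt and no reset: what is moved stays moved. The work goes in short steps, Python scripts to look and compute and a tool call to move; the robot and the scene stay as the last step left them, time stands still between calls to the robot, and variables do not carry over. Pictures are saved under pics/ and viewed, about 8 in all and at most 12, crops included, and the job is handed in when it is done.

Besides the shell and the picture viewer there is one more tool, called after "Emit:" as name([rows], argument=value, ...), one row to a line, values as JSON. apply_moves: Moves the arm, as the interface text tells. Its arguments: {"type":"object","properties":{"deltas":{"type":"array","items":{"type":"array","items":{"type":"number"}}},"squeeze":{"type":"number"}},"required":["deltas"]}

```bash
ls; mkdir -p pics; python3 - <<'E'
from workcell import status, vision, job, bot
import cv2
print(status.read_state())
for n in("side","top","wrist"):
    c=vision.get_calibration(n);print(n,c)
    cv2.imwrite(f"pics/{n}0.png",vision.read_camera(n)[:,:,::-1])
E
```

```text
pics
{'time': 0.0, 'q': array([ 1.11905898e+00,  2.64788516e-01,  1.60537718e+00, -1.67527383e-05,
        1.27371023e+00, -3.69088242e-02]), 'joint_vel': array([ 0.00117226, -0.00080495, -0.00183035,  0.00132213,  0.00043638,
       -0.00022701]), 'joint_torque': array([-3.07379232e-04, -5.15113378e+01, -3.67318547e+01, -1.25269262e-04,
        1.30966731e-02, -1.07934235e-05]), 'tool_pos': array([0.27173754, 0.61708119, 0.22993649]), 'tcp_rot': array([-0.64683053, -3.07373227,  0.00348553]), 'wrist_force': array([ 0.37651063, -0.41909467, -0.55971994]), 'torque': array([-0.02361215, -0.02996072, -0.02037681]), 'width': 0.999223086802724}
side {'fov_y': 57.82431304965725, 'cx': 284.5494446764788, 'cy': 213.10729014402241, 'k1': 0.021605449125848476, 'R': array([[ 0.82241333, -0.56881598, -0.00920312],
       [-0.36583448, -0.51640866, -0.7742656 ],
       [ 0.43566208,  0.64013317, -0.63279387]]), 't': array([-0.37145298,  0.33140168,  0.7949622 ])}
top {'fov_y': 55.24153607474869, 'cx': 289.50832167818515, 'cy': 213.57507828188955, 'k1': -0.10386734037875787, 'R': array([[ 0.00560614, -0.999959  , -0.00711138],
       [-0.98900995, -0.00449379, -0.14778068],
       [ 0.14774266,  0.0078617 , -0.98899459]]), 't': array([0.08651697, 0.53782837, 1.01765594])}
wrist {'fov_y': 58.81870617248535, 'cx': 280.1888777082929, 'cy': 216.22659633841167, 'k1': -0.02831596975562773, 'tool_from_camera': array([[ 4.60969656e-04, -9.53964682e-01, -2.99918609e-01,
         7.56645963e-02],
       [ 9.99999644e-01,  2.27767789e-04,  8.12510652e-04,
         4.03948446e-04],
       [-7.06794668e-04, -2.99918877e-01,  9.53964448e-01,
        -1.42405753e-01],
       [ 0.00000000e+00,  0.00000000e+00,  0.00000000e+00,
         1.00000000e+00]])}
```

View pics/top0.png

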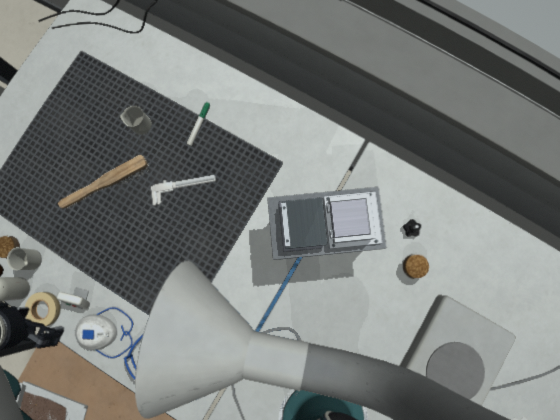

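View pics/side0.png

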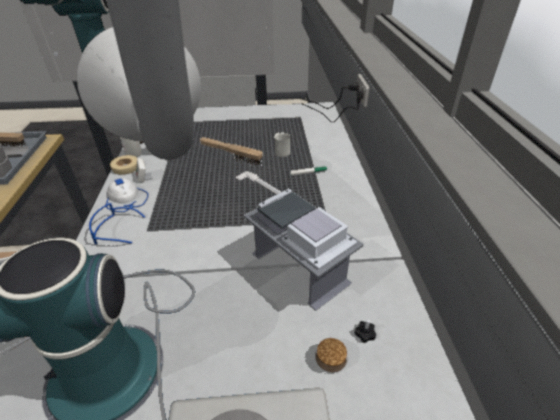

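The top view shows the plate near (351,218) and the stage near (302,222), so the drag is roughly world +y. A large lamp covers the lower part. Next I'll enlarge the work area.

```bash
python3 - <<'E'
import cv2,numpy as np
a=cv2.imread("pics/top0.png")[170:280,245:400]
b=cv2.imread("pics/side0.png")[180:310,235:370]
a=cv2.resize(a,None,fx=5,fy=5,interpolation=cv2.INTER_CUBIC)
b=cv2.resize(b,None,fx=4.5,fy=4.5,interpolation=cv2.INTER_CUBIC)
cv2.imwrite("pics/a1.png",a);cv2.imwrite("pics/b1.png",b)
from workcell import vision
for n in("side","top"):
    c=vision.get_calibration(n);print(n,-c["R"].T@c["t"])
E
cat > h.py <<'E'
import numpy as np,cv2
from workcell import status, vision
from scipy.spatial.transform import Rotation as Ro
from scipy.optimize import brentq
def intr(c): return 210/np.tan(np.radians(c["fov_y"]/2))
def ray(c,uv):
    d=(np.array(uv,float)-[c["cx"],c["cy"]])/intr(c); rd=np.hypot(*d)
    r=brentq(lambda r:r*(1+c["k1"]*r*r)-rd,0,1.2) if rd>0 else 0
    return np.append(d*(r/rd if rd>0 else 1),1)
def ext(c,st=None):
    if "R" in c: return c["R"].T, -c["R"].T@c["t"]
    M=c["tool_from_camera"];R=Ro.from_rotvec(st["tcp_rot"]).as_matrix()
    return R@M[:3,:3], R@M[:3,3]+st["tool_pos"]
def onplane(c,uv,z,st=None):
    A,o=ext(c,st); d=A@ray(c,uv); return o+d*(z-o[2])/d[2]
def proj(c,X,st=None):
    A,o=ext(c,st); p=A.T@(np.array(X)-o); s=p[:2]/p[2]
    return s*(1+c["k1"]*(s@s))*intr(c)+[c["cx"],c["cy"]]
E
```

```text
side [ 0.08039116 -0.54903137  0.7562216 ]
top [0.38108138 0.0809298  1.08655212]
```

View pics/a1.png

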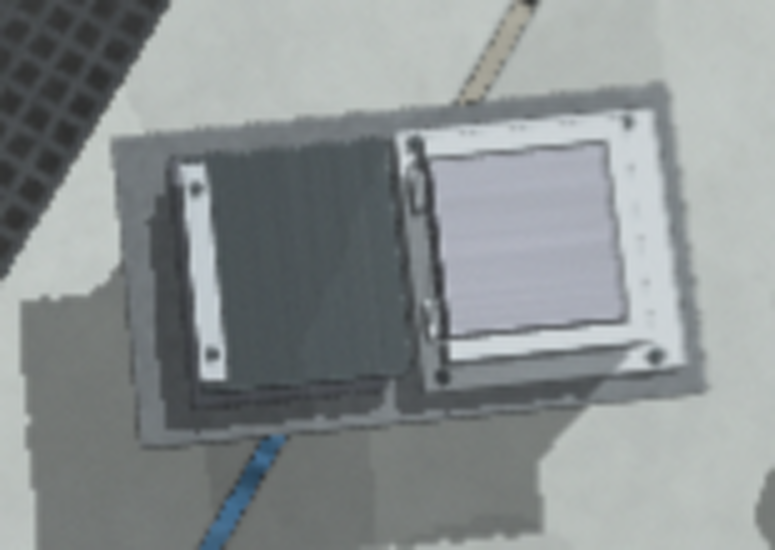

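Crop readings (scale 5):
- Plate corners: (430,157), (607,142), (627,322), (443,338).
- Stop bar near-face edge: (207,163) to (225,378).

Next come the positions, plus a triangulation of the lamp.

```bash
python3 - <<'E'
from h import *
c=vision.get_calibration("top");s=vision.get_calibration("side")
f=lambda x,y:(245+x/5,170+y/5)
P=np.array([onplane(c,f(*p),.188) for p in[(430,157),(607,142),(627,322),(443,338)]])
print(P,P.mean(0)); 
for i in range(4): print(np.linalg.norm(P[i]-P[i-1]),np.degrees(np.arctan2(*(P[i]-P[i-1])[[1,0]])))
B=np.array([onplane(c,f(*p),.180) for p in[(207,163),(225,378)]]);print(B,np.linalg.norm(B[0]-B[1]))
T=np.array([onplane(c,f(*p),.173) for p in[(395,140),(412,372)]]);print(T)
A1,o1=ext(c);A2,o2=ext(s)
for u,v in[((190,340),(140,80)),((280,355),(150,60)),((190,265),(140,25))]:
    d1=A1@ray(c,u);d2=A2@ray(s,v);x=np.linalg.lstsq(np.c_[d1,-d2],o2-o1,rcond=None)[0];print(o1+d1*x[0],o2+d2*x[1])
# gripper projections
st=status.read_state()
for cc in(c,s): print(proj(cc,st["tool_pos"]),proj(cc,st["tool_pos"]+[0,0,.2]),proj(cc,[0,0,.2]))
E
```

```text
[[ 0.5437496  -0.00617268  0.188     ]
 [ 0.55113437 -0.08725205  0.188     ]
 [ 0.4686964  -0.09446918  0.188     ]
 [ 0.46121444 -0.01124727  0.188     ]] [ 0.5061987  -0.04978529  0.188     ]
0.08269100970931903 3.51834421381719
0.08141498231511299 -84.79581753766583
0.08275327571558096 -174.9967240235977
0.0835575691015297 95.13729264170773
[[0.5419279  0.09540836 0.18      ]
 [0.443383   0.08661568 0.18      ]] 0.09893639397342771
[[0.55438446 0.00852148 0.173     ]
 [0.44696634 0.00149708 0.173     ]]
[0.28118082 0.23234121 0.4810704 ] [0.27152318 0.23552475 0.48345995]
[0.2761196  0.09638127 0.55480655] [0.26225271 0.1011381  0.55768198]
[0.39054224 0.21203675 0.57372489] [0.29732903 0.23885859 0.5788624 ]
[ 47.13041809 319.63328157] [-17.90930301 330.66189069] [329.45457181 452.1747939 ]
[119.82731329 126.00669535] [98.38397477 57.71739975] [ 70.44897859 314.36573075]
```

View pics/b1.png

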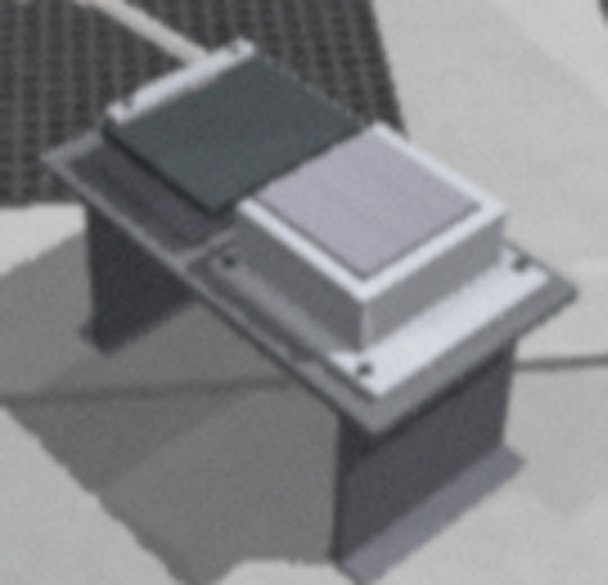

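The side view shows the stage with its bar, and the plate in the magazine. The lamp head stands between the arm and the work, near (0.28, 0.2, 0.5), so I need the arm's kinematics before moving past it.

```bash
python3 - <<'E'
from workcell import bot,status
print(type(bot),[a for a in dir(bot) if a[0]!='_']); 
for a in dir(bot):
    if a[0]!='_': print(a,repr(getattr(bot,a))[:400])
from h import *
c=vision.get_calibration("top");s=vision.get_calibration("side")
# lamp tube axis: plane through top cam containing two tube pixels, intersect side rays of tube axis
A1,o1=ext(c);A2,o2=ext(s)
n=np.cross(A1@ray(c,(300,358)),A1@ray(c,(540,412)))
for v in[(172,150),(165,120),(155,80),(150,40),(146,5)]:
    d=A2@ray(s,v);print(v,o2+d*((o1-o2)@n)/(d@n))
E
```

```text
<class 'host.Robot'> ['MotionError', 'tcp_to_grasp']
MotionError <class 'workcell.MotionError'>
tcp_to_grasp -0.0187
(172, 150) [ 0.23189471 -0.01475003  0.4561421 ]
(165, 120) [0.25405838 0.06469576 0.46966188]
(155, 80) [0.29228981 0.20587781 0.48789541]
(150, 40) [0.31994837 0.27500639 0.54163853]
(146, 5) [0.34340457 0.32913609 0.59273907]
```

View pics/wrist0.png

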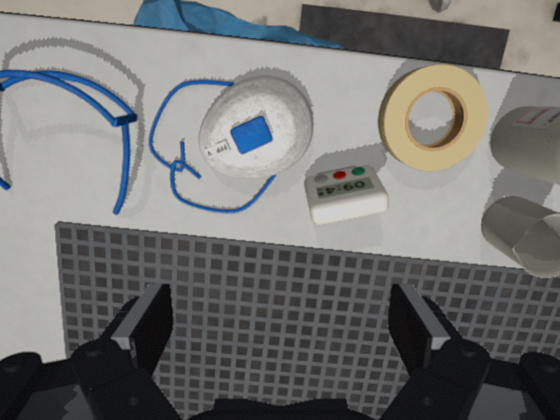

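The wrist view shows only clutter on the mat below the gripper. I'll raise the arm to gather kinematic data from (q, TCP) pairs.

Emit:
apply_moves([
  [0, 0, -0.03, 0, 0, 0, 0],
  [0, 0, -0.06, 0, 0, 0, 0],
  [0, 0, -0.1, 0, 0, 0, 0],
  [0, 0, -0.14, 0, 0, 0, 0],
  [0, 0, -0.14, 0, 0, 0, 1],
  [0, 0, -0.14, 0, 0, 0, 1],
])

```text
time: 0.65
tool_pos: [0.2727, 0.6192, 0.3759]
tcp_rot: [0.647, 3.072, 0.012]
wrist_force: [-0.9, 0.5, 0.0]
width: 0.754
```

```bash
python3 -c "
from workcell import status
s=status.read_state();print(repr(s['q']),repr(s['tool_pos']),repr(s['tcp_rot']))"
```

```text
array([ 1.11910724e+00,  2.12391278e-01,  1.40656895e+00, -1.45395154e-05,
        1.51480927e+00, -3.68761019e-02]) array([0.27272059, 0.61918319, 0.37594758]) array([0.64652681, 3.07237567, 0.01191098])
```

Emit:
apply_moves([
  [0.03, 0, 0, 0, 0.1, 0, 1],
  [0.06, 0, 0, 0, 0.2, 0, 1],
  [0.06, 0, 0, 0, 0.2, 0, 1],
  [0.06, 0, 0, 0, 0.2, 0, 1],
])

```text
time: 0.98
tool_pos: [0.2175, 0.6409, 0.3686]
tcp_rot: [-0.608, -2.883, -0.054]
wrist_force: [0.2, 0.4, -0.6]
width: 0.143
```

```bash
python3 -c "
from workcell import status
s=status.read_state();print(repr(s['q']),repr(s['tool_pos']),repr(s['tcp_rot']))"
```

```text
array([ 1.10560531,  0.21751467,  1.42548035,  0.19787633,  1.51382316,
       -0.06258844]) array([0.21745199, 0.64086352, 0.36859247]) array([-0.60762282, -2.88318125, -0.05447616])
```

Fitting the pairs gives an anthropomorphic arm with L1≈0.45, L2≈0.58 and a tool about 0.47 m long. The forearm therefore runs at z > 0.7, above the lamp. I'll swing round at a large radius.

```bash
cat >> h.py <<'E'
def goal(p,yaw,st=None,n=8):
    """tool-frame delta from current pose to p, tool down with tool-y at world angle yaw (deg)"""
    st=st or status.read_state(); R0=Ro.from_rotvec(st["tcp_rot"])
    y=np.radians(yaw); Y=np.array([np.cos(y),np.sin(y),0]);Z=np.array([0,0,-1.])
    R1=Ro.from_matrix(np.c_[np.cross(Y,Z),Y,Z])
    d=R0.inv().apply(np.array(p)-st["tool_pos"]); w=(R0.inv()*R1).as_rotvec()
    print("delta",d.round(4),"rot",w.round(4)); return np.r_[d,w]
E
python3 - <<'E'
from h import *
print(status.read_state()["tool_pos"])
g=goal((.40,.50,.40),45)
E
```

```text
[0.21745199 0.64086352 0.36859247]
delta [-0.2133 -0.0554 -0.0746] rot [-0.0406 -0.195   0.3688]
```

Emit:
apply_moves([
  [-0.035, -0.009, -0.012, -0.007, -0.033, 0.06, 1],
  [-0.07, -0.018, -0.024, -0.014, -0.066, 0.12, 1],
  [-0.105, -0.027, -0.036, -0.021, -0.1, 0.185, 1],
  [-0.14, -0.036, -0.048, -0.028, -0.133, 0.245, 1],
  [-0.175, -0.045, -0.06, -0.035, -0.166, 0.307, 1],
  [-0.213, -0.055, -0.075, -0.041, -0.195, 0.369, 1],
  [-0.213, -0.055, -0.075, -0.041, -0.195, 0.369, 1],
])

```text
time: 1.57
tool_pos: [0.4051, 0.4973, 0.4034]
tcp_rot: [1.21, 2.892, 0.005]
wrist_force: [-0.3, 0.5, 1.3]
width: -0.001
```

```bash
python3 - <<'E'
from h import *
st=status.read_state();print(st["tool_pos"],st["q"])
g=goal((.58,.24,.38),20)
E
```

```text
[0.40507122 0.49726309 0.40343277] [ 0.85092626  0.14301783  1.4384614  -0.00468996  1.55488624  0.07284377]
delta [-0.3059 -0.0561  0.0244] rot [0.0064 0.003  0.4291]
```

Emit:
apply_moves([
  [-0.038, -0.007, 0.003, 0, 0, 0.055, 1],
  [-0.076, -0.014, 0.006, 0, 0, 0.11, 1],
  [-0.114, -0.021, 0.009, 0, 0, 0.165, 1],
  [-0.153, -0.028, 0.012, 0, 0, 0.22, 1],
  [-0.191, -0.035, 0.015, 0.003, 0, 0.27, 1],
  [-0.23, -0.042, 0.018, 0.006, 0, 0.32, 1],
  [-0.268, -0.049, 0.021, 0.006, 0.003, 0.375, 1],
  [-0.306, -0.056, 0.024, 0.006, 0.003, 0.429, 1],
])

```text
time: 2.23
tool_pos: [0.5772, 0.2433, 0.3763]
tcp_rot: [-1.792, -2.573, 0.004]
wrist_force: [0.2, 0.4, 0.3]
width: -0.0
```

```bash
python3 - <<'E'
from h import *
st=status.read_state();print(st["tool_pos"],st["q"])
g=goal((.51,-.03,.34),5)
E
```

```text
[0.57721318 0.24334159 0.37628214] [0.35696284 0.12297034 1.50890742 0.0040506  1.51547598 0.00263929]
delta [-0.2332 -0.1576  0.0363] rot [-0.0063 -0.0032  0.2668]
```

Emit:
apply_moves([
  [-0.03, -0.02, 0.004, 0, 0, 0.035, 1],
  [-0.06, -0.04, 0.009, 0, 0, 0.07, 1],
  [-0.09, -0.06, 0.014, 0, 0, 0.1, 1],
  [-0.12, -0.08, 0.018, -0.003, 0, 0.135, 1],
  [-0.15, -0.1, 0.023, -0.003, 0, 0.17, 1],
  [-0.18, -0.12, 0.027, -0.006, -0.003, 0.2, 1],
  [-0.21, -0.14, 0.032, -0.006, -0.003, 0.235, 1],
  [-0.233, -0.158, 0.036, -0.006, -0.003, 0.267, 1],
])

```text
time: 2.9
tool_pos: [0.5082, -0.0305, 0.3395]
tcp_rot: [-2.122, -2.316, 0.002]
wrist_force: [0.9, 1.0, -0.2]
width: 0.001
```

```bash
python3 - <<'E'
from h import *
st=status.read_state();print(st["tool_pos"],st["tcp_rot"],st["q"],st["wrist_force"],st["joint_torque"])
im=vision.read_camera("wrist")[:,:,::-1].copy();np.save("w1.npy",{k:np.array(v) for k,v in st.items()},allow_pickle=True)
cv2.imwrite("pics/w1.png",im)
E
```

```text
[ 0.50823114 -0.03045351  0.33951623] [-2.12155949e+00 -2.31593602e+00  1.87175978e-03] [-1.08441032e-01 -1.02419118e-01  1.80163711e+00 -4.91377156e-04
  1.44372495e+00 -1.95928877e-01] [ 0.89565195  1.0121904  -0.24442955] [ 3.56587954e+00 -3.22711229e+01 -3.86069155e+01 -5.69259311e-03
  1.89563166e-01  2.07587527e-01]
```

View pics/w1.png

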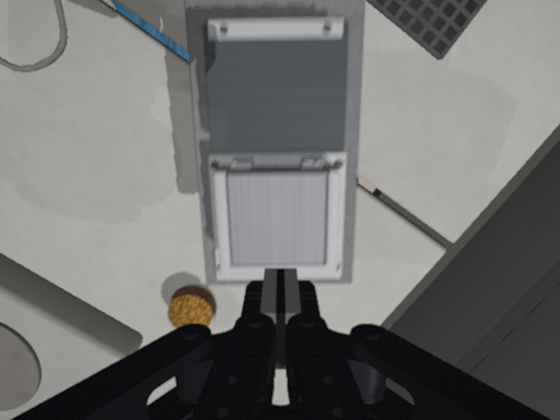

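The wrist view shows the plate corners at (228,171), (325,170), (326,265) and (230,267). The bar's near edge runs from (207,41) to (345,38).

```bash
python3 - <<'E'
from h import *
st=np.load("w1.npy",allow_pickle=True).item();c=vision.get_calibration("wrist")
P=np.array([onplane(c,p,.188,st) for p in[(228,171),(325,170),(326,265),(230,267)]]);print(P.round(4),P.mean(0))
for i in range(4): print(np.linalg.norm(P[i]-P[i-1]).round(4),np.degrees(np.arctan2(*(P[i]-P[i-1])[[1,0]])).round(1))
for z in(.183,.178):
  B=np.array([onplane(c,p,z,st) for p in[(207,41),(345,38)]]);d=B[1]-B[0];print(B.round(4),np.degrees(np.arctan2(d[1],d[0])));d/=np.linalg.norm(d)
  print("bar dist",np.cross(d[:2],(P.mean(0)-B[0])[:2]))
im=cv2.imread("pics/w1.png");cv2.imwrite("pics/w1c.png",cv2.resize(im[130:290,190:370],None,fx=4,fy=3.7,interpolation=2))
E
```

```text
[[ 0.4658 -0.012   0.188 ]
 [ 0.5428 -0.0044  0.188 ]
 [ 0.5539 -0.0865  0.188 ]
 [ 0.4714 -0.0957  0.188 ]] [ 0.5084732  -0.04964044  0.188     ]
0.0838 93.8
0.0773 5.6
0.0828 -82.3
0.083 -173.6
[[0.4451 0.0826 0.183 ]
 [0.5462 0.0936 0.183 ]] 6.167210656145651
bar dist -0.1383218963181807
[[0.4441 0.0832 0.178 ]
 [0.5469 0.0944 0.178 ]] 6.167210656145647
bar dist -0.1390357477082102<stdin>:7: DeprecationWarning: Arrays of 2-dimensional vectors are deprecated. Use arrays of 3-dimensional vectors instead. (deprecated in NumPy 2.0)
```

```bash
python3 - <<'E'
from h import *
st=status.read_state();print(st["tool_pos"],st["wrist_force"])
g=goal((.507,-.051,.205),5.5)
E
```

```text
[ 0.5064967  -0.03434516  0.3387185 ] [-2.57064247 -2.98964988 -0.61523049]
delta [-0.0161 -0.0003  0.1338] rot [-0.0046  0.0038 -0.0123]
```

Emit:
apply_moves([
  [-0.004, 0, 0.02, 0, 0, 0, 1],
  [-0.008, 0, 0.045, 0, 0, -0.006, 1],
  [-0.012, 0, 0.07, 0, 0, -0.012, 1],
  [-0.016, 0, 0.095, 0, 0, -0.012, 1],
  [-0.016, 0, 0.11, 0, 0, -0.012, 1],
  [-0.016, 0, 0.12, 0, 0, -0.012, 1],
  [-0.016, 0, 0.12, 0, 0, -0.012, 1],
  [-0.016, 0, 0.12, 0, 0, -0.012, 1],
])

```text
time: 3.62
tool_pos: [0.5106, -0.0433, 0.2203]
tcp_rot: [-2.104, -2.33, -0.001]
wrist_force: [1.0, -0.4, 0.1]
width: 0.003
```

Emit:
apply_moves([
  [0, 0, 0, 0, 0, 0, 1],
  [0, 0, 0, 0, 0, 0, 1],
  [0, 0, 0, 0, 0, 0, 1],
])

```text
time: 3.87
tool_pos: [0.5118, -0.0434, 0.2221]
tcp_rot: [2.105, 2.331, 0.005]
wrist_force: [0.1, -0.0, -0.7]
width: 0.001
```

```bash
python3 - <<'E'
from h import *
st=status.read_state();print(st["tool_pos"],st["wrist_force"],st["torque"],st["joint_vel"].round(4))
g=goal((.507,-.051,.195),5.5)
E
```

```text
[ 0.51176746 -0.04342395  0.22209544] [ 0.09375085 -0.03788138 -0.70187328] [ 0.03319652  0.0084748  -0.01766999] [-0.0006  0.0005  0.006   0.0016  0.0014  0.0008]
delta [-0.0071 -0.0056  0.0271] rot [ 0.0027 -0.0017  0.0057]
```

```bash
python3 - <<'E'
from h import *
st=status.read_state()
im=vision.read_camera("wrist")[:,:,::-1].copy();np.save("w2.npy",{k:np.array(v) for k,v in st.items()},allow_pickle=True)
c=vision.get_calibration("wrist")
print(st["tool_pos"],proj(c,st["tool_pos"],st),proj(c,st["tool_pos"]-[0,0,.034],st))
cv2.imwrite("pics/w2.png",im)
E
```

```text
[ 0.51176746 -0.04342395  0.22209544] [277.44355055 287.47128776] [277.70819588 255.70528029]
```

View pics/w2.png

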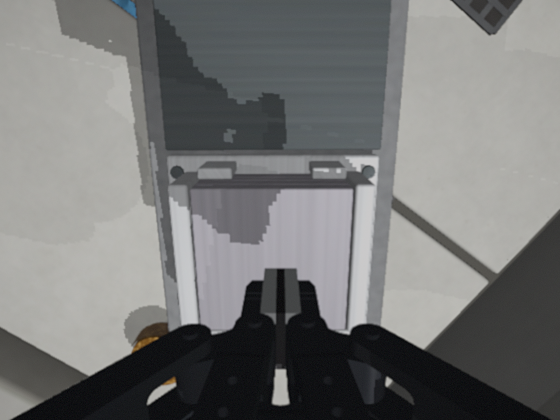

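The plate's front edge runs from (191,187) to (354,188), with the rear corners near (196,331) and (349,330).

```bash
python3 - <<'E'
from h import *
st=np.load("w2.npy",allow_pickle=True).item();c=vision.get_calibration("wrist")
P=np.array([onplane(c,p,.188,st) for p in[(191,187),(354,188),(349,330),(196,331)]]);print(P.round(4),P.mean(0))
for i in range(4): print(np.linalg.norm(P[i]-P[i-1]).round(4),np.degrees(np.arctan2(*(P[i]-P[i-1])[[1,0]])).round(1))
R=Ro.from_rotvec(st["tcp_rot"])
print("tool",R.inv().apply(P.mean(0)-st["tool_pos"]), [R.inv().apply(p-st["tool_pos"]).round(4) for p in P])
E
```

```text
[[ 0.4663 -0.0118  0.188 ]
 [ 0.5451 -0.0043  0.188 ]
 [ 0.5553 -0.0838  0.188 ]
 [ 0.4714 -0.0929  0.188 ]] [ 0.50954189 -0.04816976  0.188     ]
0.0812 93.6
0.0792 5.4
0.0801 -82.7
0.0844 -173.8
tool [-0.0045515  -0.00278796  0.03408058] [array([ 0.036 , -0.0421,  0.034 ]), array([0.0355, 0.037 , 0.0343]), array([-0.0446,  0.0392,  0.0341]), array([-0.0451, -0.0452,  0.0339])]
```

Emit:
apply_moves([
  [-0.0015, -0.001, 0.008, 0, 0, 0, 1],
  [-0.003, -0.002, 0.016, 0, 0, 0, 1],
  [-0.0045, -0.0025, 0.022, 0, 0, 0, 1],
  [-0.0045, -0.0025, 0.025, 0, 0, 0, 1],
  [-0.0045, -0.0025, 0.027, 0, 0, 0, 1],
  [-0.0045, -0.0025, 0.027, 0, 0, 0, 1],
  [-0.0045, -0.0025, 0.027, 0, 0, 0, 1],
])

```text
time: 4.5
tool_pos: [0.5087, -0.048, 0.1934]
tcp_rot: [-2.105, -2.33, -0.002]
wrist_force: [1.0, -0.1, -0.0]
width: -0.003
```

Emit:
apply_moves([
  [0, 0, 0.0005, 0, 0, 0, 1],
  [0, 0, 0.001, 0, 0, 0, 1],
  [0, 0, 0.001, 0, 0, 0, 1],
])

```text
time: 4.75
tool_pos: [0.5089, -0.048, 0.1928]
tcp_rot: [-2.105, -2.33, -0.003]
wrist_force: [0.0, -0.4, -0.4]
width: -0.002
```

Emit:
apply_moves([
  [0, 0, 0.0005, 0, 0, 0, 1],
  [0, 0, 0.001, 0, 0, 0, 1],
  [0, 0, 0.001, 0, 0, 0, 1],
])

```text
time: 5.0
tool_pos: [0.5087, -0.048, 0.1915]
tcp_rot: [-2.105, -2.33, -0.003]
wrist_force: [-0.0, 0.1, 0.5]
width: -0.0
```

Emit:
apply_moves([
  [0, 0, 0.0005, 0, 0, 0, 1],
  [0, 0, 0.001, 0, 0, 0, 1],
  [0, 0, 0.001, 0, 0, 0, 1],
])

```text
time: 5.25
tool_pos: [0.5087, -0.048, 0.1904]
tcp_rot: [-2.105, -2.33, -0.003]
wrist_force: [-0.3, 0.1, -0.2]
width: -0.0
```

Emit:
apply_moves([
  [0, 0, 0.0003, 0, 0, 0, 1],
  [0, 0, 0.0005, 0, 0, 0, 1],
  [0, 0, 0.0005, 0, 0, 0, 1],
])

```text
time: 5.5
tool_pos: [0.5087, -0.048, 0.19]
tcp_rot: [-2.105, -2.33, -0.003]
wrist_force: [0.2, -0.2, -0.2]
width: 0.002
```

Emit:
apply_moves([
  [0, 0, 0.0003, 0, 0, 0, 1],
  [0, 0, 0.0005, 0, 0, 0, 1],
  [0, 0, 0.0005, 0, 0, 0, 1],
])

```text
time: 5.75
tool_pos: [0.5087, -0.048, 0.1895]
tcp_rot: [-2.105, -2.33, -0.003]
wrist_force: [0.1, -1.0, -0.4]
width: -0.002
```

Emit:
apply_moves([
  [0, 0, 0.0003, 0, 0, 0, 1],
  [0, 0, 0.0005, 0, 0, 0, 1],
  [0, 0, 0.0005, 0, 0, 0, 1],
])

```text
time: 6.0
tool_pos: [0.5087, -0.048, 0.189]
tcp_rot: [-2.105, -2.33, -0.003]
wrist_force: [-0.1, -0.0, 0.6]
width: -0.002
```

Emit:
apply_moves([
  [0, 0, 0.0003, 0, 0, 0, 1],
  [0, 0, 0.0005, 0, 0, 0, 1],
  [0, 0, 0.0005, 0, 0, 0, 1],
])

```text
time: 6.25
tool_pos: [0.5087, -0.048, 0.1885]
tcp_rot: [-2.105, -2.33, -0.003]
wrist_force: [0.3, 0.0, -0.2]
width: 0.001
```

Emit:
apply_moves([
  [0, 0, 0.0003, 0, 0, 0, 1],
  [0, 0, 0.0005, 0, 0, 0, 1],
  [0, 0, 0.0005, 0, 0, 0, 1],
])

```text
time: 6.5
tool_pos: [0.5088, -0.048, 0.1881]
tcp_rot: [-2.105, -2.33, -0.003]
wrist_force: [-0.2, -0.3, -0.3]
width: -0.001
```

Emit:
apply_moves([
  [0, 0, 0.0002, 0, 0, 0, 1],
  [0, 0, 0.0003, 0, 0, 0, 1],
  [0, 0, 0.0003, 0, 0, 0, 1],
])

```text
time: 6.75
tool_pos: [0.5089, -0.0481, 0.1881]
tcp_rot: [-2.105, -2.33, -0.003]
wrist_force: [-1.4, 0.8, 2.1]
width: -0.005
```

Emit:
apply_moves([
  [0, 0, 0.0002, 0, 0, 0, 1],
  [0, 0, 0.0003, 0, 0, 0, 1],
  [0, 0, 0.0003, 0, 0, 0, 1],
])

```text
time: 7.0
tool_pos: [0.509, -0.0481, 0.188]
tcp_rot: [-2.105, -2.33, -0.003]
wrist_force: [-1.0, 0.8, 5.2]
width: -0.0
```

Emit:
apply_moves([
  [0, 0, 0.0001, 0, 0, 0, 1],
  [0, 0, 0.0002, 0, 0, 0, 1],
  [0, 0, 0.0002, 0, 0, 0, 1],
])

```text
time: 7.25
tool_pos: [0.5092, -0.0481, 0.188]
tcp_rot: [-2.106, -2.331, -0.004]
wrist_force: [-2.1, 0.7, 5.3]
width: -0.004
```

Emit:
apply_moves([
  [0, 0, 0.0002, 0, 0, 0, 1],
  [0, 0, 0.0003, 0, 0, 0, 1],
  [0, 0, 0.0003, 0, 0, 0, 1],
])

```text
time: 7.5
tool_pos: [0.5094, -0.0481, 0.188]
tcp_rot: [-2.106, -2.331, -0.004]
wrist_force: [-1.6, 0.2, 7.3]
width: -0.002
```

Emit:
apply_moves([
  [0.0003, 0, 0.0001, 0, 0, 0, 1],
  [0.001, 0, 0.0001, 0, 0, 0, 1],
  [0.002, 0, 0.0001, 0, 0, 0, 1],
  [0.003, 0, 0.0001, 0, 0, 0, 1],
  [0.004, 0, 0.0001, 0, 0, 0, 1],
  [0.005, 0, 0.0001, 0, 0, 0, 1],
])

```text
time: 8.0
tool_pos: [0.5095, -0.0437, 0.1881]
tcp_rot: [2.105, 2.33, 0.004]
wrist_force: [0.2, -1.3, 6.4]
width: -0.004
```

```bash
python3 - <<'E'
from h import *
st=status.read_state()
for n in("wrist","top"): cv2.imwrite(f"pics/{n}3.png",vision.read_camera(n)[:,:,::-1])
c=vision.get_calibration("wrist");print(st["wrist_force"],st["tool_pos"])
a=cv2.cvtColor(cv2.imread("pics/wrist3.png"),cv2.COLOR_BGR2GRAY)
# brightness profile along columns 215..245, rows 140..260 (tool-forward direction)
print(a[140:215,222:232].mean(1).round().astype(int).tolist())
E
```

```text
[ 0.17287643 -1.31959392  6.37886183] [ 0.50953958 -0.04365092  0.18805955]
[69, 69, 69, 70, 69, 69, 70, 69, 69, 70, 69, 69, 69, 69, 69, 68, 69, 67, 63, 68, 89, 98, 96, 89, 95, 117, 137, 144, 148, 151, 147, 129, 98, 90, 91, 92, 92, 92, 93, 93, 94, 102, 114, 120, 123, 123, 122, 120, 118, 118, 116, 111, 97, 78, 73, 73, 76, 91, 113, 124, 128, 129, 128, 128, 128, 128, 128, 128, 128, 128, 128, 128, 127, 128, 128]
```

Emit:
apply_moves([
  [0.001, 0, 0.0002, 0, 0, 0, 1],
  [0.002, 0, 0.0002, 0, 0, 0, 1],
  [0.003, 0, 0.0002, 0, 0, 0, 1],
  [0.0045, 0, 0.0002, 0, 0, 0, 1],
  [0.006, 0, 0.0002, 0, 0, 0, 1],
  [0.0075, 0, 0.0002, 0, 0, 0, 1],
])

```text
time: 8.6
tool_pos: [0.5089, -0.0362, 0.188]
tcp_rot: [2.105, 2.33, 0.005]
wrist_force: [0.4, -1.8, 6.4]
width: 0.003
```

```bash
cat > prof.py <<'E'
from h import *
st=status.read_state()
g=cv2.cvtColor(vision.read_camera("wrist"),cv2.COLOR_RGB2GRAY)
s=status.read_state()
print(s["wrist_force"].round(1),s["tool_pos"].round(4))
def edges(cols):
    p=cv2.GaussianBlur(g[20:250].astype(float),(1,5),0)[:,cols[0]:cols[1]].mean(1);d=np.diff(p)
    return [(20+i,int(d[i])) for i in range(1,len(d)-1) if abs(d[i])>=7 and abs(d[i])>=abs(d[i-1]) and abs(d[i])>abs(d[i+1])]
print("L",edges((222,232)));print("R",edges((316,326)))
E
python3 prof.py
```

```text
[-0.8 -0.8  6.5] [ 0.5089 -0.036   0.188 ]
L [(110, -11), (179, 17), (185, -17), (197, 15)]
R [(178, 17), (185, -16), (191, -8), (197, 12), (244, 10)]
```

There is no slip: the plate's front edge stays at row 197 while the posts move past. Continuing.

Emit:
apply_moves([
  [0.0015, 0, 0.0002, 0, 0, 0, 1],
  [0.003, 0, 0.0002, 0, 0, 0, 1],
  [0.0045, 0, 0.0002, 0, 0, 0, 1],
  [0.006, 0, 0.0002, 0, 0, 0, 1],
  [0.0075, 0, 0.0002, 0, 0, 0, 1],
  [0.009, 0, 0.0002, 0, 0, 0, 1],
  [0.0105, 0, 0.0002, 0, 0, 0, 1],
  [0.012, 0, 0.0002, 0, 0, 0, 1],
])

```text
time: 9.32
tool_pos: [0.5078, -0.0243, 0.188]
tcp_rot: [2.105, 2.33, 0.005]
wrist_force: [0.8, -2.3, 6.6]
width: -0.004
```

```bash
python3 prof.py
```

```text
[-0.3 -0.8  7.5] [ 0.5078 -0.024   0.188 ]
L [(197, 15)]
R [(197, 12), (242, 9), (246, 8)]
```

Emit:
apply_moves([
  [0.0015, 0, 0.0001, 0, 0, 0, 1],
  [0.003, 0, 0.0001, 0, 0, 0, 1],
  [0.0045, 0, 0.0001, 0, 0, 0, 1],
  [0.006, 0, 0.0001, 0, 0, 0, 1],
  [0.0075, 0, 0.0001, 0, 0, 0, 1],
  [0.009, 0, 0.0001, 0, 0, 0, 1],
  [0.0105, 0, 0.0001, 0, 0, 0, 1],
  [0.012, 0, 0.0001, 0, 0, 0, 1],
])

```text
time: 10.03
tool_pos: [0.5066, -0.0124, 0.188]
tcp_rot: [2.105, 2.33, 0.005]
wrist_force: [-0.2, -1.8, 8.1]
width: 0.001
```

Emit:
apply_moves([
  [0.001, 0, 0, 0, 0, 0, 1],
  [0.002, 0, 0, 0, 0, 0, 1],
  [0.003, 0, 0, 0, 0, 0, 1],
  [0.004, 0, 0, 0, 0, 0, 1],
])

```text
time: 10.37
tool_pos: [0.5062, -0.0083, 0.188]
tcp_rot: [2.105, 2.33, 0.005]
wrist_force: [0.1, -2.4, 6.6]
width: -0.001
```

```bash
python3 prof.py
```

```text
[ 0.1 -0.9  7.5] [ 0.5062 -0.0082  0.188 ]
L [(30, -23), (111, -14), (197, 15)]
R [(30, -24), (137, -8), (178, -7), (197, 12), (239, 7), (244, 9)]
```

Emit:
apply_moves([
  [0.001, 0, 0, 0, 0, 0, 1],
  [0.002, 0, 0, 0, 0, 0, 1],
  [0.003, 0, 0, 0, 0, 0, 1],
  [0.004, 0, 0, 0, 0, 0, 1],
])

```text
time: 10.75
tool_pos: [0.5058, -0.0042, 0.1881]
tcp_rot: [2.105, 2.33, 0.006]
wrist_force: [-0.4, -0.6, 7.0]
width: 0.002
```

Emit:
apply_moves([
  [0.001, 0, 0, 0, 0, 0, 1],
  [0.002, 0, 0, 0, 0, 0, 1],
  [0.003, 0, 0, 0, 0, 0, 1],
  [0.004, 0, 0, 0, 0, 0, 1],
])

```text
time: 11.08
tool_pos: [0.5052, -0.0001, 0.1877]
tcp_rot: [2.105, 2.33, 0.005]
wrist_force: [0.0, -0.7, 6.0]
width: -0.003
```

```bash
python3 prof.py
```

```text
[ 0.2 -1.   6.3] [5.052e-01 1.000e-04 1.877e-01]
L [(21, 16), (54, -24), (110, -11), (195, 14)]
R [(21, 13), (54, -25), (195, 14), (235, 7)]
```

Emit:
apply_moves([
  [0.001, 0, 0.0001, 0, 0, 0, 1],
  [0.002, 0, 0.0002, 0, 0, 0, 1],
  [0.003, 0, 0.0003, 0, 0, 0, 1],
  [0.003, 0, 0.0003, 0, 0, 0, 1],
])

```text
time: 11.47
tool_pos: [0.5049, 0.003, 0.1875]
tcp_rot: [2.105, 2.33, 0.006]
wrist_force: [0.5, -1.2, 6.6]
width: 0.003
```

```bash
python3 prof.py
```

```text
[0.4 0.2 6.6] [0.505  0.003  0.1875]
L [(29, 34), (64, -24), (113, -8), (195, 14)]
R [(29, 31), (63, -25), (139, -7), (195, 14), (237, 9)]
```

Emit:
apply_moves([
  [0.001, 0, 0.0001, 0, 0, 0, 1],
  [0.002, 0, 0.0003, 0, 0, 0, 1],
  [0.003, 0, 0.0004, 0, 0, 0, 1],
  [0.003, 0, 0.0004, 0, 0, 0, 1],
])

```text
time: 11.85
tool_pos: [0.5047, 0.0059, 0.1873]
tcp_rot: [2.105, 2.33, 0.006]
wrist_force: [0.2, -0.0, 6.5]
width: -0.002
```

```bash
python3 prof.py
```

```text
[-0.2 -1.4  6.7] [0.5048 0.0059 0.1873]
L [(38, 37), (72, -27), (110, -9), (195, 14)]
R [(38, 34), (71, -26), (141, -7), (182, -8), (195, 14), (234, 8), (238, 9)]
```

Emit:
apply_moves([
  [0.001, 0, 0.0001, 0, 0, 0, 1],
  [0.002, 0, 0.0002, 0, 0, 0, 1],
  [0.003, 0, 0.0003, 0, 0, 0, 1],
  [0.004, 0, 0.0003, 0, 0, 0, 1],
  [0.005, 0, 0.0004, 0, 0, 0, 1],
])

```text
time: 12.32
tool_pos: [0.5043, 0.0107, 0.1871]
tcp_rot: [2.105, 2.33, 0.006]
wrist_force: [-0.1, -1.9, 7.9]
width: -0.004
```

```bash
python3 prof.py
```

```text
[-0.5 -1.   7.4] [0.5043 0.0109 0.187 ]
L [(51, 31), (85, -28), (111, -8), (195, 13)]
R [(51, 32), (84, -27), (142, -7), (163, 7), (178, -7), (196, 13), (235, 9), (240, 7)]
```

Emit:
apply_moves([
  [0.001, 0, 0.0001, 0, 0, 0, 1],
  [0.0025, 0, 0.0002, 0, 0, 0, 1],
  [0.004, 0, 0.0003, 0, 0, 0, 1],
  [0.0055, 0, 0.0003, 0, 0, 0, 1],
  [0.007, 0, 0.0004, 0, 0, 0, 1],
  [0.008, 0, 0.0004, 0, 0, 0, 1],
])

```text
time: 12.87
tool_pos: [0.5036, 0.0187, 0.1867]
tcp_rot: [2.105, 2.33, 0.006]
wrist_force: [-0.1, -2.1, 7.1]
width: -0.001
```

```bash
python3 prof.py
```

```text
[-0.2 -0.6  7.7] [0.5035 0.0189 0.1867]
L [(36, -14), (74, 30), (107, -30), (195, 13)]
R [(37, -13), (74, 30), (106, -29), (196, 14), (239, 9)]
```

Emit:
apply_moves([
  [0.0015, 0, 0.0001, 0, 0, 0, 1],
  [0.003, 0, 0.0002, 0, 0, 0, 1],
  [0.0045, 0, 0.0002, 0, 0, 0, 1],
  [0.006, 0, 0.0003, 0, 0, 0, 1],
  [0.0075, 0, 0.0003, 0, 0, 0, 1],
  [0.009, 0, 0.0004, 0, 0, 0, 1],
])

```text
time: 13.42
tool_pos: [0.5027, 0.0276, 0.1864]
tcp_rot: [2.105, 2.33, 0.006]
wrist_force: [-0.4, -1.0, 7.9]
width: 0.002
```

```bash
python3 prof.py
```

```text
[ 0.3 -2.   6.6] [0.5027 0.0279 0.1864]
L [(27, -8), (30, 9), (57, -14), (99, 32), (120, -13), (130, -22), (195, 13)]
R [(27, -25), (30, 7), (57, -13), (99, 31), (130, -31), (142, -8), (196, 14), (240, 9)]
```

Emit:
apply_moves([
  [0.001, 0, 0, 0, 0, 0, 1],
  [0.002, 0, 0.0001, 0, 0, 0, 1],
  [0.003, 0, 0.0001, 0, 0, 0, 1],
])

```text
time: 13.72
tool_pos: [0.5024, 0.0306, 0.1863]
tcp_rot: [2.105, 2.33, 0.006]
wrist_force: [0.1, -2.3, 7.7]
width: -0.001
```

```bash
python3 prof.py
```

```text
[-0.5 -0.6  8.1] [0.5024 0.0308 0.1863]
L [(34, -9), (37, 9), (63, -13), (107, 33), (116, -12), (138, -23), (196, 13)]
R [(34, -28), (37, 9), (64, -13), (107, 35), (138, -36), (196, 14), (237, 8), (242, 8)]
```

Emit:
apply_moves([
  [0.0007, 0, 0, 0, 0, 0, 1],
  [0.0014, 0, 0, 0, 0, 0, 1],
  [0.002, 0, 0, 0, 0, 0, 1],
])

```text
time: 14.02
tool_pos: [0.5014, 0.033, 0.1853]
tcp_rot: [2.106, 2.331, 0.005]
wrist_force: [0.9, -0.8, -0.3]
width: -0.001
```

```bash
python3 prof.py
```

```text
[0.6 0.3 0.7] [0.5007 0.0332 0.1846]
L [(39, -9), (42, 9), (69, -14), (114, 34), (118, -8), (145, -22), (198, 12)]
R [(39, -24), (43, 8), (69, -13), (97, -7), (114, 37), (145, -41), (198, 13), (237, 7), (242, 10)]
```

The trailing edge has dropped off and contact was lost, as expected. I'll take up the press again, slowly.

Emit:
apply_moves([
  [0, 0, 0.0003, 0, 0, 0, 1],
  [0, 0, 0.0005, 0, 0, 0, 1],
  [0, 0, 0.0005, 0, 0, 0, 1],
])

```text
time: 14.32
tool_pos: [0.5006, 0.0331, 0.1843]
tcp_rot: [-2.105, -2.33, -0.003]
wrist_force: [-1.0, -0.5, 4.7]
width: 0.002
```

Emit:
apply_moves([
  [0, 0, 0.0003, 0, 0, 0, 1],
  [0, 0, 0.0003, 0, 0, 0, 1],
])

```text
time: 14.48
tool_pos: [0.5006, 0.0331, 0.1843]
tcp_rot: [-2.105, -2.33, -0.003]
wrist_force: [-1.9, -0.2, 7.1]
width: -0.006
```

```bash
python3 - <<'E'
from h import *
st=status.read_state()
im=vision.read_camera("wrist")[:,:,::-1].copy();np.save("w4.npy",{k:np.array(v) for k,v in st.items()},allow_pickle=True)
cv2.imwrite("pics/w4.png",cv2.resize(im[20:370,110:460],None,fx=1.7,fy=1.7,interpolation=2))
E
```

```text
(no output)
```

View pics/w4.png

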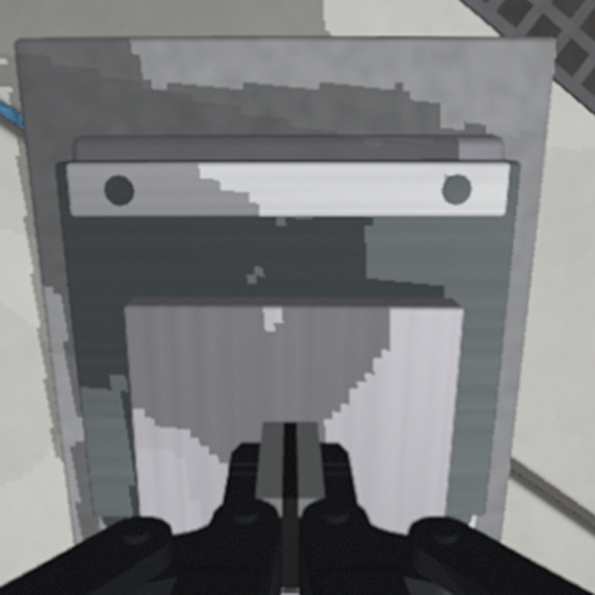

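The plate stands square on the stage. Its front edge is at crop row 305 and the bar's near edge at crop row 214, with about equal margins on both sides.

```bash
python3 - <<'E'
from h import *
st=np.load("w4.npy",allow_pickle=True).item();c=vision.get_calibration("wrist")
f=lambda x,y:(110+x/1.7,20+y/1.7);R=Ro.from_rotvec(st["tcp_rot"])
for p,z in[((125,306),.1843),((463,306),.1843),((71,215),.1813),((505,214),.1813)]: print(R.inv().apply(onplane(c,f(*p),z,st)-st["tool_pos"]).round(4))
E
python3 prof.py
```

```text
[ 0.0386 -0.0371  0.    ]
[0.0386 0.0416 0.0001]
[ 0.0592 -0.0487  0.0031]
[0.0595 0.0504 0.0031]
[-1.7 -0.   7.2] [0.5006 0.0331 0.1843]
L [(40, -9), (43, 9), (69, -14), (115, 31), (124, -9), (146, -23), (199, 12)]
R [(40, -27), (43, 8), (70, -13), (98, -8), (115, 38), (146, -43), (200, 13), (244, 9), (247, 7)]
```

Emit:
apply_moves([
  [0.001, 0, 0.0001, 0, 0, 0, 1],
  [0.0025, 0, 0.0001, 0, 0, 0, 1],
  [0.004, 0, 0.0001, 0, 0, 0, 1],
  [0.0055, 0, 0.0001, 0, 0, 0, 1],
  [0.007, 0, 0.0001, 0, 0, 0, 1],
  [0.008, 0, 0.0001, 0, 0, 0, 1],
])

```text
time: 15.08
tool_pos: [0.5004, 0.0407, 0.1843]
tcp_rot: [2.106, 2.331, 0.003]
wrist_force: [0.4, -1.6, 5.1]
width: 0.0
```

```bash
python3 prof.py
```

```text
[-0.3 -1.1  5.9] [0.5004 0.0409 0.1842]
L [(57, -9), (60, 9), (86, -14), (131, -12), (134, 25), (165, -23), (199, 12)]
R [(57, -26), (60, 8), (86, -13), (114, -8), (131, -12), (134, 37), (148, -17), (165, -22), (200, 12), (241, 7), (246, 9)]
```

Emit:
apply_moves([
  [0.001, 0, 0.0002, 0, 0, 0, 1],
  [0.0025, 0, 0.0002, 0, 0, 0, 1],
  [0.004, 0, 0.0003, 0, 0, 0, 1],
  [0.0055, 0, 0.0003, 0, 0, 0, 1],
  [0.007, 0, 0.0003, 0, 0, 0, 1],
  [0.008, 0, 0.0003, 0, 0, 0, 1],
])

```text
time: 15.63
tool_pos: [0.4998, 0.0486, 0.1843]
tcp_rot: [2.106, 2.331, 0.004]
wrist_force: [0.7, -1.7, 6.1]
width: -0.002
```

```bash
python3 prof.py
```

```text
[ 0.3 -0.9  5.9] [0.4998 0.0488 0.1843]
L [(75, -9), (78, 10), (150, -16), (154, 21), (185, -23), (199, 12)]
R [(75, -25), (78, 8), (104, -14), (131, -8), (150, -17), (154, 21), (185, -20), (200, 12)]
```

Emit:
apply_moves([
  [0.0005, 0, 0.0002, 0, 0, 0, 1],
  [0.0012, 0, 0.0002, 0, 0, 0, 1],
  [0.002, 0, 0.0002, 0, 0, 0, 1],
  [0.003, 0, 0.0002, 0, 0, 0, 1],
])

```text
time: 16.02
tool_pos: [0.4997, 0.0515, 0.1843]
tcp_rot: [2.105, 2.331, 0.004]
wrist_force: [0.5, -2.3, 6.5]
width: 0.003
```

Emit:
apply_moves([
  [0.0003, 0, 0, 0, 0, 0, 1],
  [0.0006, 0, 0, 0, 0, 0, 1],
  [0.001, 0, 0, 0, 0, 0, 1],
])

```text
time: 16.27
tool_pos: [0.4996, 0.0525, 0.1842]
tcp_rot: [2.105, 2.331, 0.004]
wrist_force: [0.6, -2.2, 6.6]
width: -0.002
```

```bash
python3 prof.py
```

```text
[-0.8 -1.7  7. ] [0.4996 0.0526 0.1842]
L [(83, -11), (86, 8), (159, -17), (163, 19), (194, -20), (199, 12)]
R [(83, -24), (87, 9), (112, -14), (139, -8), (159, -18), (163, 18), (194, -21), (200, 12), (244, 9)]
```

Emit:
apply_moves([
  [0.0003, 0, 0, 0, 0, 0, 1],
  [0.0006, 0, 0, 0, 0, 0, 1],
  [0.001, 0, 0, 0, 0, 0, 1],
])

```text
time: 16.57
tool_pos: [0.4995, 0.0534, 0.1843]
tcp_rot: [2.105, 2.331, 0.004]
wrist_force: [-0.0, -2.2, 6.4]
width: 0.001
```

Emit:
apply_moves([
  [0.0003, 0, 0, 0, 0, 0, 1],
  [0.0006, 0, 0, 0, 0, 0, 1],
  [0.0006, 0, 0, 0, 0, 0, 1],
])

```text
time: 16.82
tool_pos: [0.4995, 0.0539, 0.1842]
tcp_rot: [2.105, 2.33, 0.004]
wrist_force: [0.8, -3.1, 6.2]
width: 0.0
```

```bash
python3 prof.py
```

```text
[ 0.  -2.1  5.9] [0.4995 0.0539 0.1842]
L [(86, -12), (162, -16), (167, 18), (198, -18), (201, 11)]
R [(86, -21), (90, 9), (115, -14), (142, -8), (162, -18), (166, 17), (168, 17), (197, -19), (201, 13), (242, 9)]
```

Emit:
apply_moves([
  [0.0004, 0, 0.0001, 0, 0, 0, 1],
  [0.0008, 0, 0.0001, 0, 0, 0, 1],
  [0.0012, 0, 0.0001, 0, 0, 0, 1],
  [0.0012, 0, 0.0001, 0, 0, 0, 1],
])

```text
time: 17.2
tool_pos: [0.4994, 0.055, 0.1843]
tcp_rot: [2.105, 2.33, 0.004]
wrist_force: [-0.7, -2.6, 7.1]
width: 0.002
```

```bash
python3 prof.py
```

```text
[-0.3 -1.8  7.1] [0.4994 0.055  0.1842]
L [(89, -13), (145, -7), (165, -17), (169, 17), (200, -18), (204, 10)]
R [(89, -21), (92, 9), (118, -14), (145, -9), (165, -19), (169, 18), (200, -19), (203, 12), (245, 9)]
```

The plate is stopped by the bar, because the tool now slips while the plate and bar edges shift together. Lifting off straight up.

Emit:
apply_moves([
  [0, 0, -0.0005, 0, 0, 0, 1],
  [0, 0, -0.0015, 0, 0, 0, 1],
  [0, 0, -0.004, 0, 0, 0, 1],
  [0, 0, -0.012, 0, 0, 0, 1],
  [0, 0, -0.025, 0, 0, 0, 1],
  [0, 0, -0.04, 0, 0, 0, 1],
  [0, 0, -0.05, 0, 0, 0, 1],
  [0, 0, -0.05, 0, 0, 0, 1],
])

```text
time: 17.92
tool_pos: [0.4997, 0.0558, 0.2359]
tcp_rot: [2.105, 2.33, 0.008]
wrist_force: [-0.3, 0.0, 0.1]
width: -0.002
```

Emit:
apply_moves([
  [-0.03, 0, -0.01, 0, 0, 0, 1],
  [-0.06, 0, -0.02, 0, 0, 0, 1],
  [-0.08, 0, -0.02, 0, 0, 0, 1],
  [-0.08, 0, -0.02, 0, 0, 0, 1],
  [-0.08, 0, -0.02, 0, 0, 0, 1],
])

```text
time: 18.33
tool_pos: [0.506, -0.0246, 0.2523]
tcp_rot: [-2.107, -2.327, -0.002]
wrist_force: [0.3, 0.9, -0.2]
width: 0.003
```

```bash
python3 - <<'E'
from h import *
st=status.read_state();print(st["time"],st["tool_pos"],st["wrist_force"])
im=vision.read_camera("wrist")[:,:,::-1].copy();np.save("w5.npy",{k:np.array(v) for k,v in st.items()},allow_pickle=True)
cv2.imwrite("pics/w5f.png",im)
c=vision.get_calibration("wrist")
u=np.array([-.0958,.9954,0]);x=np.array([.9954,.0958,0])
m=np.array([.5085,-.049,.188])
a,b=[proj(c,m+u*98+0*x if 0 else m+u*.098+s*x*.06,st) for s in(-1,1)];print(a,b)
x0=int(min(a[0],b[0]))-20;y0=max(0,int(a[1])-70);x1=int(max(a[0],b[0]))+20
cr=im[y0:y0+170,max(x0,0):x1];k=780/cr.shape[1];print(x0,y0,k)
cv2.imwrite("pics/w5.png",cv2.resize(cr,None,fx=k,fy=k,interpolation=2)[:600])
E
```

```text
18.3333 [ 0.50595337 -0.02462091  0.25227287] [ 0.27192299  0.86871346 -0.18996829]
[166.82166574 105.88961888] [391.0152892  106.70868828]
146 35 2.943396226415094
```

View pics/w5.png

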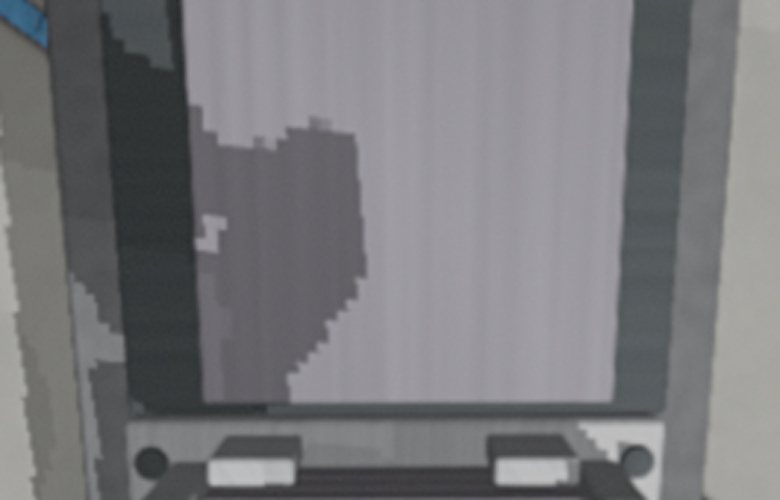

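The plate lies flat on the stage, its rear edge (row 403) parallel to the stage edge (row 413). Next, the joint at the bar.

```bash
python3 - <<'E'
import cv2
im=cv2.imread("pics/w5f.png");cv2.imwrite("pics/w5b.png",cv2.resize(im[0:110,150:410],None,fx=3,fy=5,interpolation=2))
g=cv2.cvtColor(im,6)
for x in(215,225,245,270,300,330,345): print(x,g[0:70,x-4:x+5].mean(1).round().astype(int).tolist())
E
```

```text
215 [170, 168, 166, 163, 159, 153, 151, 148, 150, 153, 158, 164, 168, 169, 168, 164, 155, 142, 126, 119, 135, 144, 145, 145, 145, 145, 145, 146, 146, 146, 145, 146, 146, 146, 146, 146, 147, 147, 146, 147, 147, 147, 147, 147, 147, 147, 147, 147, 147, 147, 147, 147, 147, 147, 148, 148, 148, 148, 148, 148, 148, 148, 148, 148, 148, 148, 148, 148, 148, 148]
225 [170, 169, 170, 171, 171, 170, 169, 167, 167, 168, 169, 170, 170, 169, 167, 167, 166, 146, 114, 116, 138, 147, 147, 147, 147, 147, 147, 147, 148, 147, 148, 148, 148, 148, 148, 148, 148, 148, 149, 149, 149, 149, 149, 149, 149, 149, 149, 149, 149, 149, 150, 149, 149, 149, 149, 149, 149, 150, 149, 149, 149, 149, 149, 149, 149, 149, 149, 150, 149, 149]
245 [170, 170, 170, 171, 172, 171, 169, 168, 169, 170, 171, 171, 170, 168, 166, 162, 162, 162, 142, 130, 141, 149, 148, 149, 148, 149, 149, 149, 149, 150, 149, 149, 150, 150, 150, 150, 150, 150, 150, 150, 150, 150, 150, 151, 151, 151, 151, 151, 151, 151, 151, 151, 152, 151, 152, 152, 152, 152, 152, 152, 152, 152, 152, 152, 152, 152, 152, 153, 152, 152]
270 [169, 169, 170, 171, 172, 171, 
[... 684 characters left out ...]
 167, 168, 170, 172, 172, 172, 172, 173, 173, 172, 170, 168, 167, 164, 158, 152, 141, 126, 133, 145, 148, 148, 148, 148, 148, 148, 148, 148, 149, 149, 149, 149, 149, 149, 149, 149, 150, 150, 150, 150, 150, 150, 151, 151, 150, 151, 151, 151, 151, 151, 151, 152, 152, 151, 152, 152, 152, 152, 152, 152, 152, 153, 153, 153, 153, 153, 152, 153, 153]
345 [161, 159, 155, 152, 149, 147, 145, 146, 150, 154, 159, 164, 167, 167, 167, 168, 159, 130, 112, 130, 146, 148, 148, 147, 148, 148, 148, 148, 148, 148, 148, 148, 149, 149, 149, 149, 149, 149, 149, 149, 149, 149, 150, 149, 150, 150, 150, 150, 150, 150, 150, 150, 151, 150, 150, 151, 151, 151, 151, 151, 151, 151, 151, 151, 151, 151, 151, 151, 152, 152]
```

View pics/w5b.png

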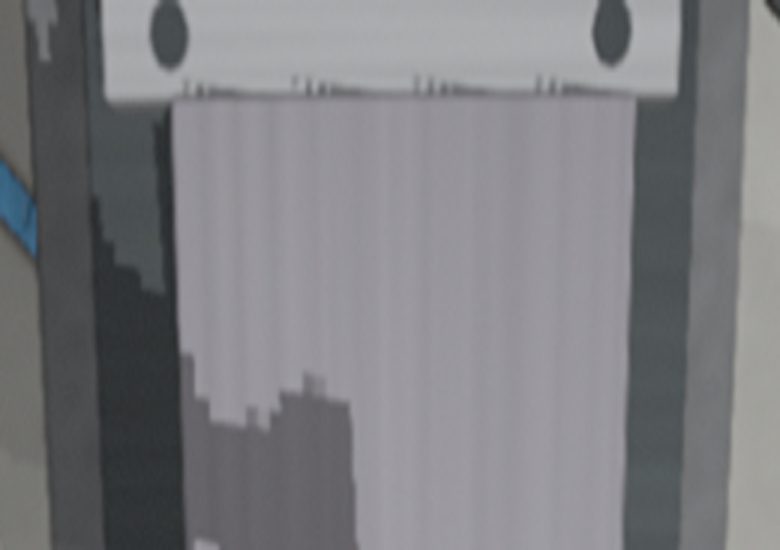

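The plate edge meets the bar along its whole width and is parallel to it within about 0.1°. I'll raise clear and take one last overall check.

Emit:
apply_moves([
  [-0.02, 0, -0.03, 0, 0, 0, 1],
  [-0.04, 0, -0.06, 0, 0, 0, 1],
  [-0.06, 0, -0.09, 0, 0, 0, 1],
  [-0.07, 0, -0.11, 0, 0, 0, 1],
  [-0.07, 0, -0.11, 0, 0, 0, 1],
  [-0.07, 0, -0.11, 0, 0, 0, 1],
])

```text
time: 18.88
tool_pos: [0.514, -0.0934, 0.3637]
tcp_rot: [-2.106, -2.331, -0.005]
wrist_force: [-0.1, 0.4, -0.6]
width: 0.006
```

```bash
python3 - <<'E'
from h import *
w=vision.read_camera("wrist")[:,:,::-1];s=vision.read_camera("side")[:,:,::-1]
a=cv2.resize(w[:300,130:410],(420,450));b=cv2.resize(s[180:310,235:370],(380,450),interpolation=2)
cv2.imwrite("pics/f.png",np.hstack([a,b]))
st=status.read_state();print(st["time"],st["tool_pos"],st["wrist_force"],abs(st["joint_vel"]).max())
E
```

```text
18.9833 [ 0.51273085 -0.09268885  0.3610098 ] [-0.46787067 -0.38224174 -0.31130615] 0.018602284815971953
```

View pics/f.png

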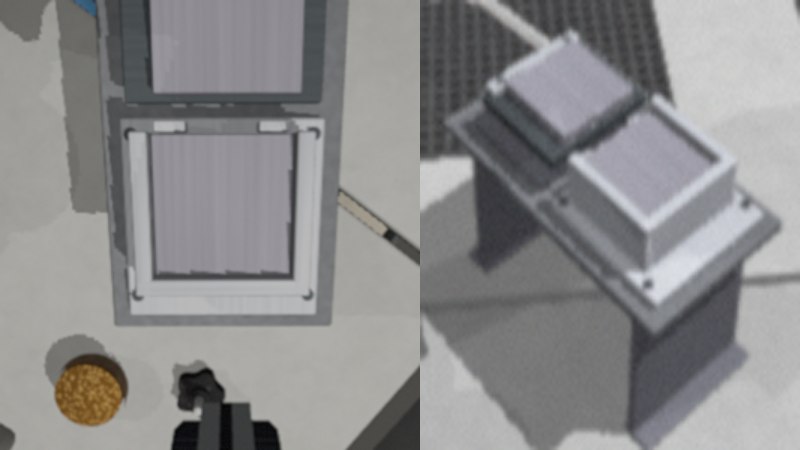

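The top plate lies on the stage at the bar, plate_c sits inside the magazine, and the bystanders in view are undisturbed.

Emit:
apply_moves([
  [0, 0, 0, 0, 0, 0, 1],
  [0, 0, 0, 0, 0, 0, 1],
  [0, 0, 0, 0, 0, 0, 1],
  [0, 0, 0, 0, 0, 0, 1],
])

```text
time: 19.32
tool_pos: [0.5131, -0.0934, 0.3618]
tcp_rot: [-2.103, -2.329, -0.002]
wrist_force: [0.3, -0.2, -0.3]
width: -0.001
```

```bash
python3 -c "
from workcell import job
print(job.finish_job())"
```

```text
the job is handed in; nothing more can be done
None
```

The top plate now lies flat on the landing stage against the stop bar, released, and I handed the job in at about 19 s of the 64 s allowed.

- **Drag:** I pressed with the closed fingertips at 6–8 N and dragged the plate about 100 mm over the step. The highest force reading was about 8 N, but force was only read at the end of each move, so brief peaks in between were not seen.
- **Step:** The plate's trailing edge dropped off the stack at about 81 mm of travel, and contact was lost for a moment. I took the press up again slowly and went on until the plate met the bar and the fingers slipped about 1.5 mm on it. Then I lifted straight off.
- **Flush and square:** In the close-up the leading edge meets the bar along its full width, parallel within roughly 0.1°. The images cannot rule out a gap of a few tenths of a millimetre; one reading showed the left side about one pixel (0.4 mm) wider, and the later close-up did not confirm it.
- **Rest of the scene:** The plate directly below is still in the magazine; I did not see the two under it separately. The dish and the knob screw look undisturbed. I did not look at the calliper again, but the arm went nowhere near it after its first move. At hand-in the arm was clear, with about zero wrist force.

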